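# Open a snap-locked filter cover

## Task

Open the air filter box: with a closed fingertip press the orange snap tab fully down until the blue cover pops loose, then push the cover by its upright ledge along its rails until the filter is fully uncovered and the cover sits against the grey stop at the end. Only press and push: do not lift the cover, and leave the two dropper bottles, the petri dish and the forceps where they are.

Things in the scene. Friction and masses are not known exactly. Their poses are not given: they have to be found in the camera images.
- filter_box: White low filter box fixed to the desk, x = -58 to 146 mm, y = -54 to 54 mm, 51 mm high; place and yaw vary. Origin on the desk under the middle of the filter opening; +x is the way the cover slides open, z up. A hose port reaches back to x = -80 mm, under 31 mm high. The grey block behind the cover ends at x = -42 mm and is 45.5 mm high.
- rail_mid (a point): Point at x = 0, y = 0 of the box, at the height of the two runners that carry the cover, 40 mm above the desk. White side rails (top 51 mm above the desk) overhang the cover's side edges from x = -58 to 90 mm, 68 mm clear between them; beyond, plain side walls 47.5 mm high, 83 mm apart.
- end_stop (a point): Middle of the grey end stop's inner face, at x = 132 mm of the box, 45 mm above the desk (stop top 49.5 mm). The cover's front edge meets it after 92 mm of travel.
- filter_cover: Blue sliding cover, loose in the rails: plate 80 x 80 x 6 mm, 120 g, origin at the centre of its underside, axes as the box's; starts at x = 0 of the box, underside 40 mm above the desk. The tab blocks its front edge. Tab down, a spring pin pushes it 6 to 7 mm forward over the tab and so keeps the tab down: let go then. Pushing on takes up to about 10 N, over 92 mm in all to the stop.
- cover_push (a point): Middle of the flat upright push face of the cover's blue ledge, on the plate's middle, facing the box's -x (slope on its +x side); moves with the cover; push it toward +x. Face 56 mm wide, from the plate's top (46 mm above the desk) 16 mm up; this point is 54 mm above the desk. 40 mm of flat plate lie behind the face for the fingertips.
- tab_pad (a point): Centre of the ridged pressing area on the top face of the orange snap tab (tab 44 x 22 mm, from x = +41 to +85 mm of the box; this point is at x = +69, y = 0, 46 mm above the desk while up); moves with the tab. Press here from above so that the cover has room to pop forward up to x = +47 mm.
- snap_tab (a joint): Downward travel of the orange tab in m: 0 up (cover locked), 0.007 fully down (top 1 mm below the runners). Sprung: 1.5 N to start, 3.5 N fully down, plus up to about 4 N of friction while the cover leans on it. Once the cover stands over it, it stays at about 0.0045 to 0.007.
- red_bottle: White dropper bottle with red cap, 24 mm across, 68 mm high, loose, standing beside the box on its -y side; origin at the centre of its underside. Leave alone.
- green_bottle: White dropper bottle with green cap, 24 mm across, 68 mm high, loose, standing beside the box on its -y side; origin at the centre of its underside. Leave alone.
- dish: Petri dish, 63 mm across, 16 mm high, loose, on the box's +y side; origin at the centre of its underside. Leave alone.
- tweezers: Steel forceps, 126 x 20 x 8 mm, loose, lying on the box's +y side; origin at the centre of the underside. Leave alone.
There are look-alikes about, which are no part of the job. There is more than one size of the filter_cover; the one meant has the size given above.

How it is judged (in metres and radians):
On the way, in this order (a step that is already met when the one before it is completed fails the run):
1. the tab is pressed in and the cover has popped forward over it (value of joint snap_tab above 0.004 m and x of filter_cover in the frame of filter_box between 0.004 and 0.05 m), for 0.1 s.
2. the cover is pushed clear of the filter, to the end stop (x of filter_cover in the frame of filter_box above 0.085 m), for 0.2 s.
At the end, for the whole second after the job is handed in: The cover has slid at least 85 mm from its closed place (the stop is at 92 mm), lies flat on its runners (within 0.08 rad, not raised by 6 mm) and at rest; each bottle, the dish and the forceps within 15 mm of where they stood (x of filter_cover in the frame of filter_box above 0.085 m and angle between filter_cover's own z axis and vertical below 0.08 rad and z of filter_cover in the frame of filter_box between 0.036 and 0.046 m and linear speed of filter_cover below 0.02 m/s and distance of each of red_bottle, green_bottle, dish, tweezers from where it was at the start of the episode below 0.015 m); the robot touches nothing.
It fails at once if the cover is lifted or tipped (z of filter_cover in the frame of filter_box above 0.05 m or angle between filter_cover's own z axis and vertical above 0.2 rad).
It fails at once if the bottle with the red cap is disturbed or lifted (distance of red_bottle from where it was at the start of the episode above 0.015 m).
It fails at once if the bottle with the green cap is disturbed or lifted (distance of green_bottle from where it was at the start of the episode above 0.015 m).
It fails at once if the petri dish is disturbed or lifted (distance of dish from where it was at the start of the episode above 0.015 m).
It fails at once if the forceps is disturbed or lifted (distance of tweezers from where it was at the start of the episode above 0.015 m).
It also fails if it takes over 35 s, if anything falls off the work surface, if the arm or the gripper's body presses on something with over 40 N, if the wrist force passes 120 N, or if a joint passes its speed limit or range.

## Robot

A 6-joint arm with a two-finger parallel gripper is mounted at the origin on a cart in front of the work surface, level with it; the furniture and walls round the work are solid. World frame = base frame: x ahead of the robot, y to its left, z up, the work surface at z = 0. Lengths are in m, angles in degrees, forces in N, time in s.
With the tool pointing down it reaches from about 0.325 to 0.775 m from the base axis. Payload 9.3 kg.
Tool frame: the origin (TCP) lies midway between the tips of the shut fingers; the grasp point (between the pads) lies 19 mm behind it (grip_depth is the z of the grasp point in the tool frame, in m); z points along the fingers, y is the direction in which the jaws open and shut (so a half turn about z gives the same grasp; the last joint's range is limited). The gripper opens to 85 mm and grips with 20 to 120 N. Pads are 22 mm wide; open, the fingers measure 114 mm over their backs; the gripper's body (76 mm by 85 mm) begins 54 mm behind the grasp point. The pads swing forward as they close: fully open they stand 13 mm farther back than shut.
Start: joints at [63.85, 14.817, 1.232, 76.415, 0, 81.257], TCP at [0.165, 0.525, 0.231] pointing down, gripper open.
Joint ranges: [-174.27, 174.27], [-52.1, 104.24], [-59.71, 78.15], [-110.17, 111.67], [-87.03, 83.33], [-180, 180]. Speed limits (degrees/s): [127.2, 127.2, 159.86, 180, 180, 180].

## Interface

Orientations are given as a 3x3 rotation matrix whose columns are the frame's x, y, z axes.
In Python, from bench import get_obs, get_image, calibration, job_done, grip_depth gives the robot as it stands. The module is installed in compiled form; this text tells all that it offers.
- The arm moves only by the tool send_rows, never from a script. Its argument "commands" is a list of rows, each a list of 3 entries, a list of its own where there are three numbers: the shift along the tool's x, y, z scaled (see below), then the turn, a rotation vector about the tool's x, y, z scaled (see below), then the finger opening in mm, from 0 to 85.4. A call has 1 to 10 rows; each row is the pose to reach, as a shift and turn from the pose commanded when the call began, along the tool's axes at that moment; what a row does not reach only later rows make up. The controller multiplies each number of a shift by 200 mm and each number of a turn by 90 degrees. A row lasts 1/12 s, in which the tool goes at most 41.7 mm and 7.16 degrees, less where a joint would pass 70% of its speed; a pose out of reach is approached as far as the arm can. A call with a number of a shift or a turn outside -1 to 1 is refused whole. A call with a gripper value outside its range is refused whole. The fingers move at their own pace and stop on an object; "force" is the grip in N (left out, the last holds). Time passes only in rows, so rows that repeat a pose let the fingers close. It gives the time, the measured TCP pose, the force and the opening at its end, in the units of the state.
- get_obs(): the state, without advancing time (a new reading comes with each control period).
- get_image(name): name is "side" or "top"; returns the picture (400x640x3 uint8, red, green, blue); there is no depth.
- calibration(name): a dict with "fov_y" (degrees; the focal length in pixels is half the picture's height over the tangent of half this angle, whatever the lens; pixels are square), "cx", "cy" (the principal point, pixels), "extrinsics" (4x4, takes a point from world to camera coordinates). Camera axes: x right, y down, z forward; pixel columns grow to the right and rows downward; lengths in m; the calibration is good to about 2 mm. A picture is of the moment at which its call begins. calibration takes no time and is no camera call.
- job_done(): hands the job in, once; it reports no verdict.
The state is a dict: "time_s": time; "joints": joint angles; "dq": joint speeds; "joint_efforts": joint torques, N m; "position": TCP position; "tool_rot": TCP orientation; "wrist_force": force on the tool from outside, world axes, zero at the start; "torque": the same for the moment, N m; "gripper_width": opening from 0.0 (shut) to 1.0 (fully open).
Only numpy, scipy, OpenCV 4.12 (cv2) and the standard library are available. Lean on these libraries where they do the work, as an engineer would, in place of code of your own. Each camera call takes 0.05 s, during which the arm holds its last target.

## Working session

There is one attempt and no reset: what is moved stays moved. The work goes in short steps, Python scripts to look and compute and a tool call to move; the robot and the scene stay as the last step left them, time stands still between calls to the robot, and variables do not carry over. Pictures are saved under pics/ and viewed, and the job is handed in when it is done.

Besides the shell and the picture viewer there is one more tool, called after "Emit:" in YAML: its name, and indented under it one key for each argument. send_rows: Moves the arm, as the interface text tells. Shifts and turns lie within -1 to 1; 1 stands for 200 mm of shift or 90 degrees of turn. Its arguments: {"type":"object","properties":{"commands":{"type":"array"},"force":{"type":"number"}},"required":["commands"]}

```bash
mkdir -p pics; python3 - <<'E'
from bench import *
import cv2,numpy as np
for n in("side","top"):
    im=get_image(n); cv2.imwrite(f"pics/{n}0.png",im[:,:,::-1]); np.save(f"{n}0.npy",im)
    c=calibration(n); print(n,c)
o=get_obs();print(o,grip_depth if not callable(grip_depth) else grip_depth())
E
```

```text
side {'fov_y': 48.63824712684465, 'cx': 317.0346742834004, 'cy': 192.37818249562116, 'extrinsics': array([[ 0.88489939,  0.46575242, -0.0052684 , -0.452507  ],
       [ 0.30148353, -0.58134778, -0.75573966, -0.11870902],
       [-0.35505035,  0.66716523, -0.65485098,  1.08810329],
       [ 0.        ,  0.        ,  0.        ,  1.        ]])}
top {'fov_y': 43.8347626121231, 'cx': 318.936573497974, 'cy': 197.36554499082797, 'extrinsics': array([[-0.00841919, -0.99985708, -0.01466093, -0.0159206 ],
       [-0.98297419,  0.01096646, -0.18341613,  0.53302047],
       [ 0.1835507 ,  0.0128671 , -0.98292603,  0.82457177],
       [ 0.        ,  0.        ,  0.        ,  1.        ]])}
{'time_s': 0.1, 'joints': array([6.38524427e+01, 1.48463494e+01, 1.19469593e+00, 7.64152827e+01,
       1.40435803e-03, 8.12577695e+01]), 'dq': array([ 0.07222657, -0.11168561,  0.14103359,  0.02262958,  0.00624228,
       -0.10946789]), 'joint_efforts': array([ 3.91673893e-03, -5.56690657e+01,  3.45072126e+01,  1.15478641e-02,
       -1.12963171e-04,  2.60372229e-05]), 'position': array([0.16439929, 0.52459818, 0.23074192]), 'tool_rot': array([[-9.54212464e-01,  2.99129211e-01, -5.36834126e-04],
       [ 2.99129625e-01,  9.54211921e-01, -1.03789689e-03],
       [ 2.01788243e-04, -1.15095714e-03, -9.99999317e-01]]), 'wrist_force': array([ 0.8163962 , -1.04426349, -0.75719784]), 'torque': array([0.0064313 , 0.00472359, 0.00624273]), 'gripper_width': 1.0000585668299642} -0.0187
```

View pics/side0.png

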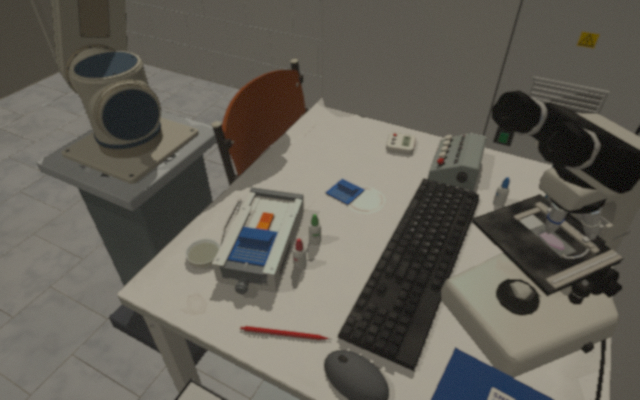

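View pics/top0.png

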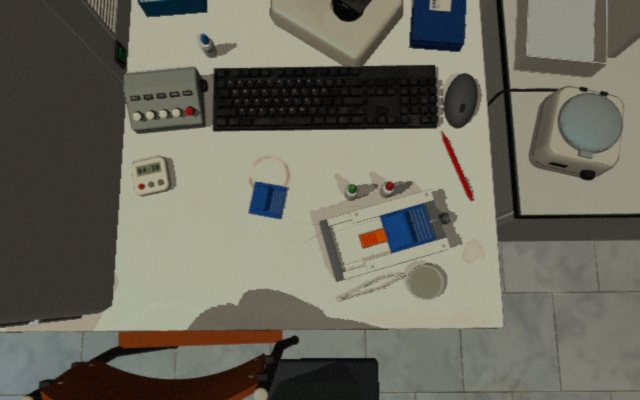

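```bash
cat > h.py <<'E'
import numpy as np,cv2
from bench import *
def cam(n):
    c=calibration(n);f=200/np.tan(np.radians(c['fov_y']/2));K=np.array([[f,0,c['cx']],[0,f,c['cy']],[0,0,1]]);return K,c['extrinsics']
def ray(n,p,z):
    K,E=cam(n);R=E[:3,:3];o=-R.T@E[:3,3];p=np.atleast_2d(p)
    d=np.c_[p,np.ones(len(p))]@np.linalg.inv(K).T@R
    return o+d*((z-o[2])/d[:,2])[:,None]
def proj(n,P):
    K,E=cam(n);q=(np.atleast_2d(P)@E[:3,:3].T+E[:3,3])@K.T;return q[:,:2]/q[:,2:]
E
python3 - <<'E'
import cv2,numpy as np
t=cv2.imread('pics/top0.png')[170:310,300:480];cv2.imwrite('pics/t1.png',cv2.resize(t,None,fx=4.2,fy=4.2,interpolation=2))
t=cv2.imread('pics/side0.png')[170:310,170:350];cv2.imwrite('pics/s1.png',cv2.resize(t,None,fx=4.2,fy=4.2,interpolation=2))
E
```

```text
(no output)
```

View pics/t1.png

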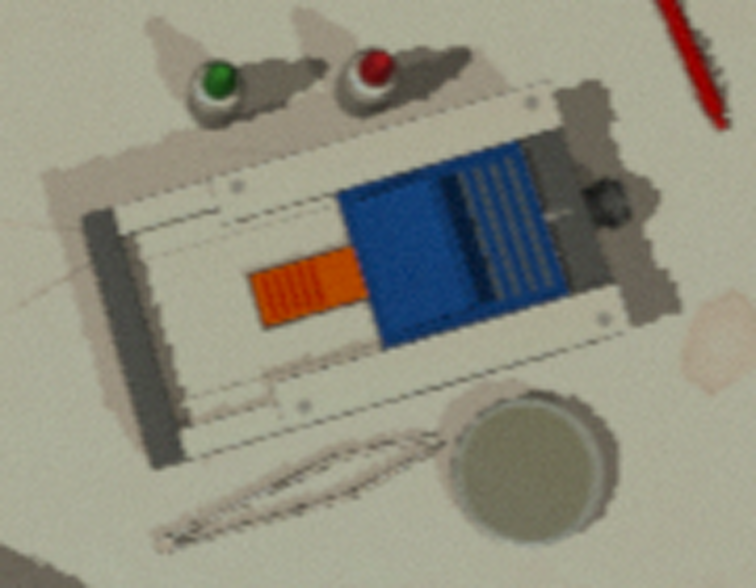

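View pics/s1.png

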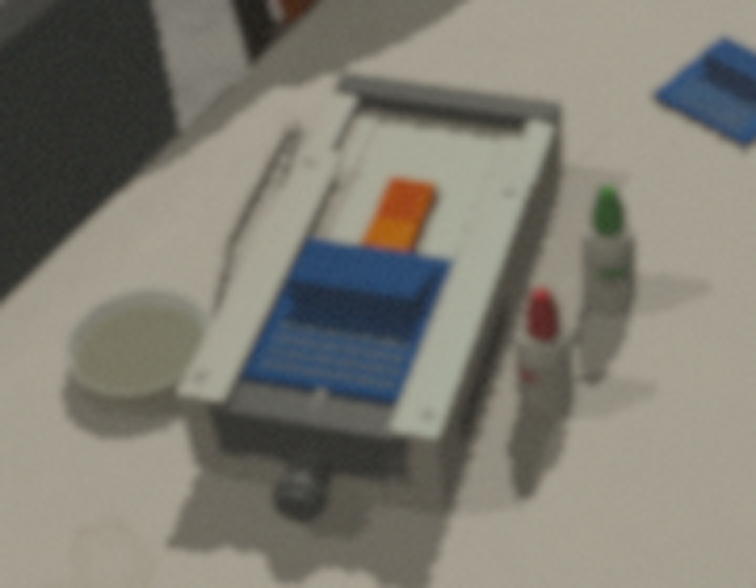

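```bash
python3 - <<'E'
from h import *
def rect(n,mask,z,box):
    m=np.zeros(mask.shape,np.uint8);x0,y0,x1,y1=box;m[y0:y1,x0:x1]=mask[y0:y1,x0:x1]
    cs,_=cv2.findContours(m,cv2.RETR_EXTERNAL,cv2.CHAIN_APPROX_NONE);c=max(cs,key=cv2.contourArea)[:,0,:].astype(float)
    P=ray(n,c,z)[:,:2]*1000
    return cv2.minAreaRect(P.astype(np.float32)),cv2.boxPoints(cv2.minAreaRect(P.astype(np.float32))),m.sum()
for n,b in(("top",(300,170,480,310)),("side",(170,170,320,310))):
    im=np.load(n+'0.npy').astype(int);hsv=cv2.cvtColor(im.astype(np.uint8),cv2.COLOR_RGB2HSV).astype(int)
    o=((hsv[...,0]>4)&(hsv[...,0]<18)&(hsv[...,1]>170)&(hsv[...,2]>110)).astype(np.uint8)
    bl=((hsv[...,0]>100)&(hsv[...,0]<125)&(hsv[...,1]>140)&(hsv[...,2]>40)).astype(np.uint8)
    for nm,m in(("or",o),("bl",bl)):
        r,bp,s=rect(n,m,.046,b);print(n,nm,np.round(r[0],1),np.round(r[1],1),round(r[2],1),s,np.round(bp,0).tolist())
# stop corners, rails corners from top picture (crop/4.2+offset)
pts=np.array([[84,213],[112,207],[152,468],[186,458],[550,83],[628,325],[118,207],[192,455]])/4.2+[300,170]
print(np.round(ray('top',pts[:4],.0495)*1000,1));print(np.round(ray('top',pts[4:],.051)*1000,1))
p=np.array([[340,80],[560,107],[187,390],[437,436]])/4.2+[170,170]
print(np.round(ray('side',p[:2],.0495)*1000,1));print(np.round(ray('side',p[2:],.051)*1000,1))
E
```

```text
top or [ 461.3 -114.2] [21.9 44.1] 15.8 321 [[445.0, -96.0], [457.0, -138.0], [478.0, -132.0], [466.0, -90.0]]
top bl [ 478.4 -174.4] [65.7 78.5] 15.5 1480 [[436.0, -145.0], [457.0, -221.0], [521.0, -203.0], [500.0, -128.0]]
side or [ 463.1 -113.3] [19.4 38.7] 16.2 156 [[448.0, -97.0], [459.0, -135.0], [478.0, -129.0], [467.0, -92.0]]
side bl [ 469.6 -150.8] [58.7 23.2] 15.2 336 [[438.0, -147.0], [444.0, -170.0], [501.0, -154.0], [495.0, -132.0]]
[[491.4 -22.6  49.5]
 [493.8 -34.3  49.5]
 [386.9 -49.3  49.5]
 [390.7 -63.1  49.5]]
[[ 543.9 -217.7   51. ]
 [ 442.7 -244.4   51. ]
 [ 493.5  -36.8   51. ]
 [ 391.9  -65.5   51. ]]
[[391.5 -54.1  49.5]
 [493.5 -23.   49.5]]
[[ 445.8 -240.8   51. ]
 [ 545.8 -214.6   51. ]]
```

Emit:
send_rows:
  commands:
    - [[-0.09,-0.1,0],[0,0,0.063],0]
    - [[-0.18,-0.2,0],[0,0,0.126],0]
    - [[-0.27,-0.3,0],[0,0,0.19],0]
    - [[-0.36,-0.4,0],[0,0,0.253],0]
    - [[-0.45,-0.5,0],[0,0,0.316],0]
    - [[-0.54,-0.6,0],[0,0,0.379],0]
    - [[-0.63,-0.7,0],[0,0,0.442],0]
    - [[-0.72,-0.8,0],[0,0,0.506],0]
    - [[-0.81,-0.9,0],[0,0,0.569],0]
    - [[-0.9,-1.0,0],[0,0,0.632],0]
  force: 20

```text
time_s: 0.93
position: [0.2765, 0.2788, 0.2311]
tool_rot: [[-0.266, 0.964, -0.0], [0.964, 0.266, -0.0], [-0.0, -0.0, -1.0]]
wrist_force: [-0.1, -0.2, 0.3]
gripper_width: 0.002
```

```bash
cat >> h.py <<'E'
Y=np.radians(105.7);O=np.array([.4785,-.1747,0])
RB=np.array([[np.cos(Y),-np.sin(Y),0],[np.sin(Y),np.cos(Y),0],[0,0,1]])
def plan(bx,by,z):
    o=get_obs();p=o['position'];R=o['tool_rot'];t=O+RB@np.array([bx,by,0])/1000;t[2]=z/1000
    d=R.T@(t-p);Rt=RB@np.diag([1,-1,-1.]);rv=cv2.Rodrigues(R.T@Rt)[0].ravel()
    print('t',o['time_s'],'box',np.round(RB.T@(p-O)*1000,1),'F',np.round(RB.T@o['wrist_force'],2),'w',round(o['gripper_width'],3))
    print('shift',np.round(d/.2,4),'turn',np.round(np.degrees(rv)/90,4),'j',np.round(o['joints'],1))
E
python3 -c "
from h import *
plan(70,0,100)"
```

```text
t 0.9333 box [491.3  71.7 231.1] F [-0.18  0.14  0.28] w 0.002
shift [-2.1047  0.368   0.6556] turn [-0.0002  0.0001 -0.0028] j [ 32.9  -0.6 -17.1  73.6  -0.  107.5]
```

Emit:
send_rows:
  commands:
    - [[-0.15,0.04,0],[0,0,-0.003],0]
    - [[-0.3,0.08,0],[0,0,-0.003],0]
    - [[-0.45,0.12,0],[0,0,-0.003],0]
    - [[-0.6,0.16,0],[0,0,-0.003],0]
    - [[-0.75,0.2,0],[0,0,-0.003],0]
    - [[-0.9,0.25,0],[0,0,-0.003],0]
    - [[-1.0,0.3,0],[0,0,-0.003],0]
    - [[-1.0,0.3,0],[0,0,-0.003],0]

```text
time_s: 1.6
position: [0.3906, 0.1012, 0.2309]
tool_rot: [[-0.272, 0.962, 0.0], [0.962, 0.272, -0.001], [-0.001, -0.0, -1.0]]
wrist_force: [-0.9, 0.3, -0.4]
gripper_width: 0.001
```

```bash
python3 -c "
from h import *
plan(70,0,100)"
```

```text
t 1.6 box [289.4  10.  230.9] F [ 0.51  0.78 -0.43] w 0.001
shift [-1.0967  0.0485  0.6551] turn [-0.0001  0.0005  0.0009] j [  2.6   0.4 -16.1  73.5  -0.   76.8]
```

Emit:
send_rows:
  commands:
    - [[-0.15,0.01,0.1],[0,0,0],0]
    - [[-0.3,0.02,0.2],[0,0,0],0]
    - [[-0.45,0.03,0.3],[0,0,0],0]
    - [[-0.6,0.04,0.4],[0,0,0],0]
    - [[-0.75,0.05,0.5],[0,0,0],0]
    - [[-0.9,0.05,0.6],[0,0,0],0]
    - [[-1.0,0.05,0.65],[0,0,0],0]
    - [[-1.0,0.05,0.65],[0,0,0],0]

```text
time_s: 2.27
position: [0.4529, -0.0879, 0.0988]
tool_rot: [[-0.273, 0.962, -0.003], [0.962, 0.273, 0.001], [0.001, -0.003, -1.0]]
wrist_force: [-0.2, -0.8, -0.3]
gripper_width: 0.003
```

```bash
python3 - <<'E'
from h import *
plan(70,0,60)
for n,(x,y) in(("top",(300,170)),("side",(170,130))):
    im=get_image(n)[:,:,::-1][y:y+140,x:x+180]; cv2.imwrite(f'pics/{n}2.png',cv2.resize(im,None,fx=4.2,fy=4.2,interpolation=2))
E
```

```text
t 2.2667 box [90.5  1.2 98.8] F [-0.74  0.4  -0.27] w 0.003
shift [-0.1026  0.0062  0.1941] turn [-0.0018 -0.0009  0.0014] j [-21.4  11.1 -24.1  54.9  -0.   52.8]
```

View pics/side2.png

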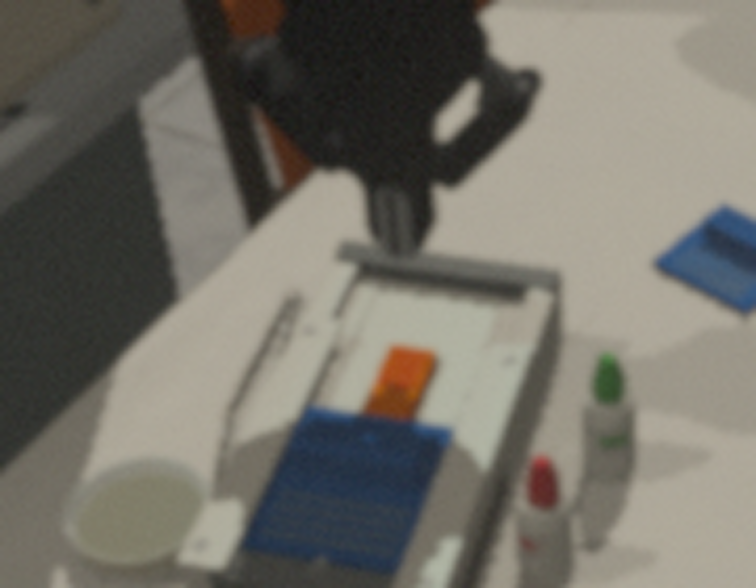

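View pics/top2.png

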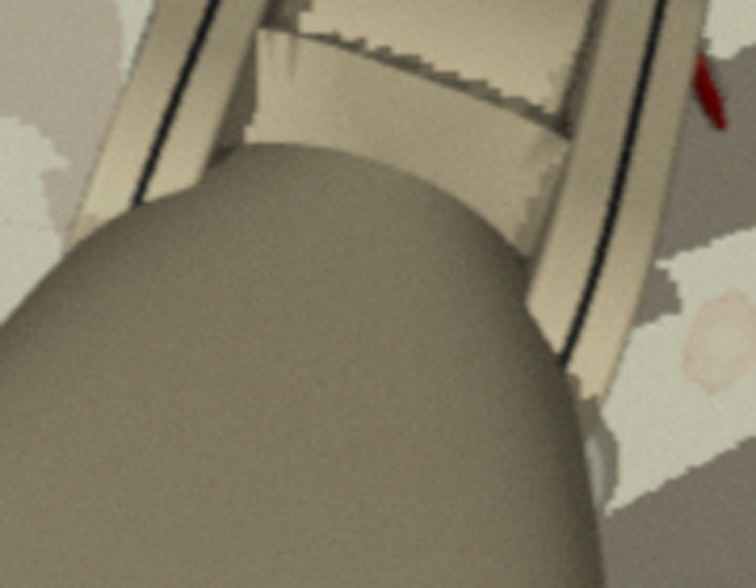

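The side view shows the shut fingertips at about (265,190), with the tab at about (266,221) and the bottles and dish untouched. The top view is hidden by the arm. Next I move over the pad.

Emit:
send_rows:
  commands:
    - [[-0.05,0.006,0.06],[-0.002,-0.001,0.001],0]
    - [[-0.1,0.006,0.12],[-0.002,-0.001,0.001],0]
    - [[-0.1,0.006,0.19],[-0.002,-0.001,0.001],0]
    - [[-0.1,0.006,0.19],[-0.002,-0.001,0.001],0]
    - [[-0.1,0.006,0.19],[-0.002,-0.001,0.001],0]

```text
time_s: 2.78
position: [0.4593, -0.1034, 0.0637]
tool_rot: [[-0.275, 0.961, 0.003], [0.961, 0.275, -0.0], [-0.001, 0.003, -1.0]]
wrist_force: [0.5, -0.4, 0.0]
gripper_width: 0.002
```

```bash
python3 - <<'E'
from h import *
plan(70,0,38)
o=get_obs();print(proj('side',o['position']))
for n,(x,y) in(("side",(170,130)),):
    im=get_image(n)[:,:,::-1][y:y+140,x:x+180]; cv2.imwrite(f'pics/{n}3.png',cv2.resize(im,None,fx=4.2,fy=4.2,interpolation=2))
E
```

```text
t 2.7833 box [73.9 -0.8 63.7] F [-0.54 -0.37  0.04] w 0.002
shift [-0.0192 -0.0045  0.1283] turn [0.0017 0.0005 0.0029] j [-22.9  13.8 -26.5  49.6   0.1  51.1]
[[265.65129945 209.63179808]]
```

View pics/side3.png

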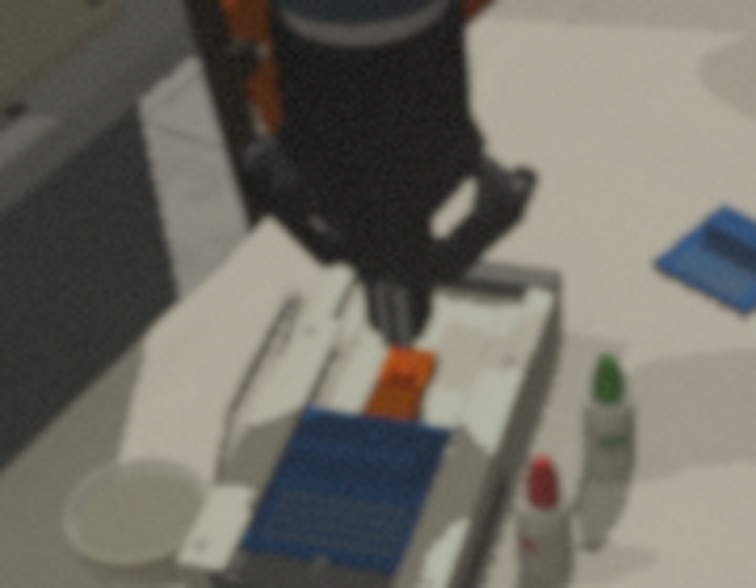

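Emit:
send_rows:
  commands:
    - [[0,0,0],[0,0,0],0]
    - [[0,0,0],[0,0,0],0]
    - [[0,0,0],[0,0,0],0]

```text
time_s: 3.08
position: [0.46, -0.1044, 0.064]
tool_rot: [[-0.274, 0.962, 0.005], [0.962, 0.274, -0.001], [-0.002, 0.004, -1.0]]
wrist_force: [-0.4, -0.2, 0.3]
gripper_width: 0.001
```

```bash
python3 -c "
from h import *
plan(70,0,38)"
```

```text
t 3.0833 box [72.7 -1.2 64. ] F [-0.1   0.43  0.29] w 0.001
shift [-0.0132 -0.0068  0.13  ] turn [0.0026 0.0015 0.0024] j [-23.   13.8 -26.5  49.5   0.   51.1]
```

Emit:
send_rows:
  commands:
    - [[-0.013,-0.007,0.04],[0,0,0],0]
    - [[-0.013,-0.007,0.08],[0,0,0],0]
    - [[-0.013,-0.007,0.09],[0,0,0],0]
    - [[-0.013,-0.007,0.1],[0,0,0],0]
    - [[-0.013,-0.007,0.11],[0,0,0],0]
    - [[-0.013,-0.007,0.12],[0,0,0],0]
    - [[-0.013,-0.007,0.13],[0,0,0],0]
    - [[-0.013,-0.007,0.13],[0,0,0],0]
    - [[-0.013,-0.007,0.13],[0,0,0],0]

```text
time_s: 3.83
position: [0.4592, -0.1074, 0.0383]
tool_rot: [[-0.274, 0.962, 0.004], [0.962, 0.274, -0.001], [-0.002, 0.004, -1.0]]
wrist_force: [-6.6, 1.7, 18.7]
gripper_width: 0.0
```

```bash
python3 - <<'E'
from h import *
plan(70,0,38)
for n,(x,y) in(("side",(170,130)),):
    im=get_image(n)[:,:,::-1][y:y+140,x:x+180]; cv2.imwrite(f'pics/{n}4.png',cv2.resize(im,None,fx=4.2,fy=4.2,interpolation=2))
E
```

```text
t 3.8333 box [70.1  0.4 38.3] F [ 3.39  5.9  18.75] w 0.0
shift [-0.0003  0.002   0.0017] turn [0.0024 0.0013 0.0023] j [-23.4  15.5 -28.7  45.6   0.   50.7]
```

View pics/side4.png

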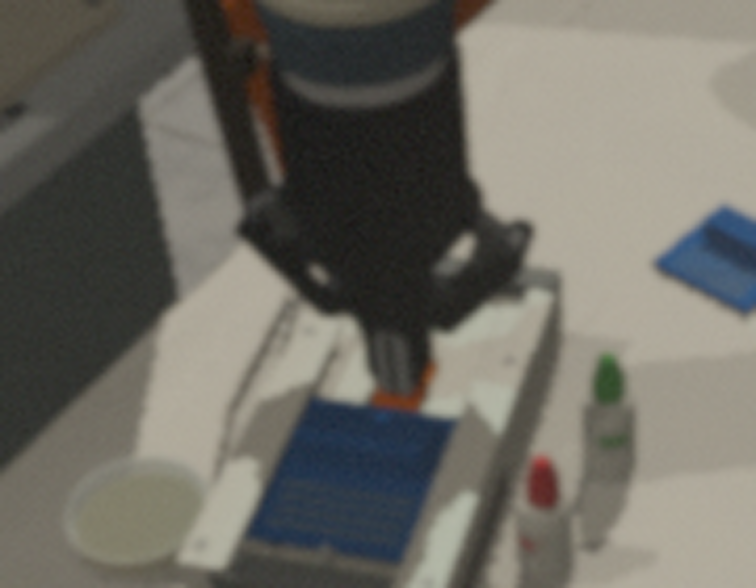

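The cover's front edge has moved forward by about 6 mm (crop row 430→416), and the force of 19 N shows the tab is bottomed. I let go and move up, then back behind the ledge.

Emit:
send_rows:
  commands:
    - [[0,0,-0.05],[0,0,0],0]
    - [[0,0,-0.15],[0,0,0],0]
    - [[0,0,-0.25],[0,0,0],0]
    - [[-0.1,0,-0.25],[0,0,0],0]
    - [[-0.2,0,-0.25],[0,0,0],0]
    - [[-0.3,0,-0.25],[0,0,0],0]
    - [[-0.4,0,-0.25],[0,0,0],0]
    - [[-0.44,0,-0.25],[0,0,0],0]
    - [[-0.44,0,-0.25],[0,0,0],0]
    - [[-0.44,0,-0.25],[0,0,0],0]

```text
time_s: 4.72
position: [0.4826, -0.1916, 0.0869]
tool_rot: [[-0.273, 0.962, 0.002], [0.962, 0.273, 0.0], [-0.0, 0.002, -1.0]]
wrist_force: [-0.5, 1.1, -0.6]
gripper_width: 0.003
```

```bash
python3 - <<'E'
from h import *
plan(-16,0,51)
for n,(x,y) in(("side",(170,130)),):
    im=get_image(n)[:,:,::-1][y:y+140,x:x+180]; cv2.imwrite(f'pics/{n}5.png',cv2.resize(im,None,fx=4.2,fy=4.2,interpolation=2))
E
```

```text
t 4.7167 box [-17.4   0.6  86.9] F [ 1.15  0.2  -0.59] w 0.003
shift [0.0071 0.0027 0.1797] turn [0.0015 0.0002 0.0017] j [-31.   16.7 -18.2  55.    0.1  43.2]
```

View pics/side5.png

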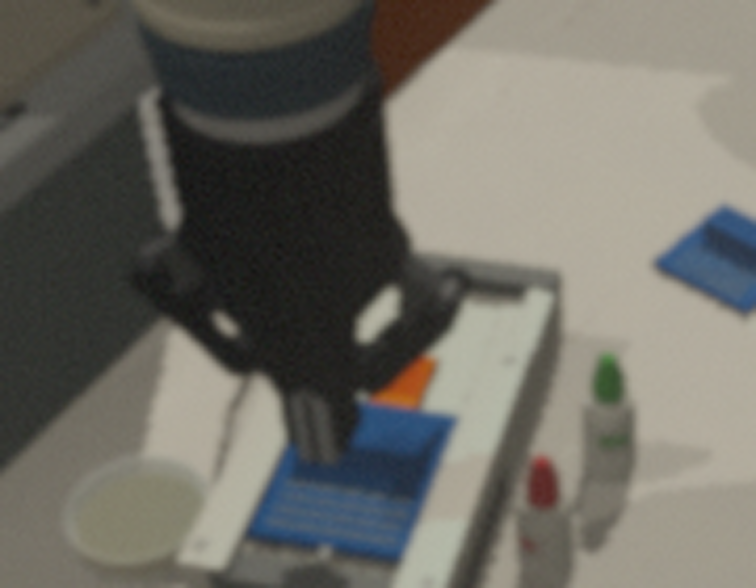

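The cover has popped, with the tab held below its front edge at crop (400,400). The fingers stand over the ribbed plate behind the ledge, so I descend.

Emit:
send_rows:
  commands:
    - [[0,0,0.05],[0,0,0],0]
    - [[0,0,0.1],[0,0,0],0]
    - [[0,0.002,0.15],[0,0,0],0]
    - [[0,0.002,0.175],[0,0,0],0]
    - [[0,0.002,0.175],[0,0,0],0]
    - [[0,0.002,0.175],[0,0,0],0]

```text
time_s: 5.27
position: [0.4834, -0.1917, 0.0519]
tool_rot: [[-0.274, 0.962, 0.002], [0.962, 0.274, -0.0], [-0.001, 0.002, -1.0]]
wrist_force: [-0.1, 0.1, -0.7]
gripper_width: -0.0
```

```bash
python3 - <<'E'
from h import *
plan(81,0,51)
for n,(x,y) in(("side",(170,130)),):
    im=get_image(n)[:,:,::-1][y:y+140,x:x+180]; cv2.imwrite(f'pics/{n}6.png',cv2.resize(im,None,fx=4.2,fy=4.2,interpolation=2))
E
```

```text
t 5.2667 box [-17.6  -0.1  51.9] F [ 0.15  0.02 -0.67] w -0.0
shift [0.4932 0.0013 0.0041] turn [0.0015 0.0005 0.0023] j [-30.9  18.7 -21.2  50.    0.1  43.2]
```

View pics/side6.png

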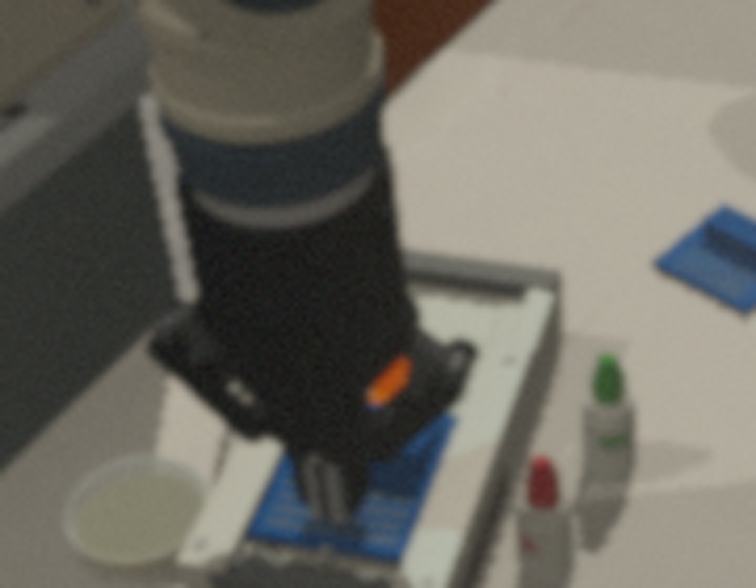

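Emit:
send_rows:
  commands:
    - [[0.025,0,0.002],[0,0,0],0]
    - [[0.05,0,0.002],[0,0,0],0]
    - [[0.07,0,0.002],[0,0,0],0]
    - [[0.09,0,0.002],[0,0,0],0]
    - [[0.11,0,0.002],[0,0,0],0]
    - [[0.13,0,0.002],[0,0,0],0]
    - [[0.15,0,0.002],[0,0,0],0]
    - [[0.17,0,0.002],[0,0,0],0]
    - [[0.19,0,0.002],[0,0,0],0]
    - [[0.21,0,0.002],[0,0,0],0]

```text
time_s: 6.15
position: [0.472, -0.1512, 0.052]
tool_rot: [[-0.274, 0.962, 0.004], [0.962, 0.274, -0.001], [-0.002, 0.003, -1.0]]
wrist_force: [0.8, -2.2, 1.2]
gripper_width: -0.001
```

```bash
python3 - <<'E'
from h import *
plan(81,0,51)
for n,(x,y) in(("side",(170,130)),):
    im=get_image(n)[:,:,::-1][y:y+140,x:x+180]; cv2.imwrite(f'pics/{n}7.png',cv2.resize(im,None,fx=4.2,fy=4.2,interpolation=2))
E
```

```text
t 6.15 box [24.4 -0.1 52. ] F [-2.29 -0.19  1.23] w -0.001
shift [0.283  0.0003 0.0046] turn [0.002  0.001  0.0021] j [-27.5  16.6 -24.4  48.8   0.1  46.6]
```

View pics/side7.png

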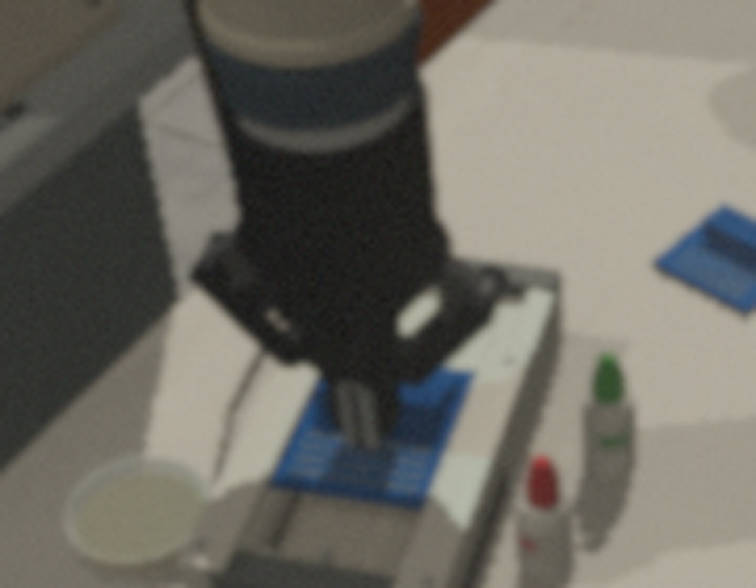

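The cover is sliding straight, with its rear edge at about crop row 490. The force is low.

Emit:
send_rows:
  commands:
    - [[0.02,0,0.002],[0,0,0],0]
    - [[0.045,0,0.003],[0,0,0],0]
    - [[0.07,0,0.004],[0,0,0],0]
    - [[0.095,0,0.004],[0,0,0],0]
    - [[0.12,0,0.004],[0,0,0],0]
    - [[0.145,0,0.004],[0,0,0],0]
    - [[0.17,0,0.004],[0,0,0],0]
    - [[0.195,0,0.004],[0,0,0],0]
    - [[0.22,0,0.004],[0,0,0],0]
    - [[0.24,0,0.004],[0,0,0],0]

```text
time_s: 7.03
position: [0.4588, -0.1049, 0.0511]
tool_rot: [[-0.274, 0.962, 0.003], [0.962, 0.274, -0.001], [-0.002, 0.003, -1.0]]
wrist_force: [0.6, -1.7, 2.4]
gripper_width: 0.001
```

```bash
python3 -c "
from h import *
plan(81,0,51)"
```

```text
t 7.0333 box [72.5  0.1 51.1] F [-1.81 -0.07  2.38] w 0.001
shift [0.0423 0.0005 0.0004] turn [0.002  0.001  0.0022] j [-23.1  14.5 -27.7  47.6   0.   51. ]
```

Emit:
send_rows:
  commands:
    - [[0.015,0,0],[0,0,0],0]
    - [[0.03,0,0],[0,0,0],0]
    - [[0.04,0,0],[0,0,0],0]
    - [[0.05,0,0],[0,0,0],0]
    - [[0.05,0,0],[0,0,0],0]
    - [[0.05,0,0],[0,0,0],0]

```text
time_s: 7.53
position: [0.4561, -0.0956, 0.051]
tool_rot: [[-0.274, 0.962, 0.003], [0.962, 0.274, -0.0], [-0.001, 0.003, -1.0]]
wrist_force: [0.6, -0.7, 0.6]
gripper_width: -0.0
```

```bash
python3 - <<'E'
from h import *
plan(81,0,51)
for n,(x,y) in(("side",(170,130)),):
    im=get_image(n)[:,:,::-1][y:y+140,x:x+180]; cv2.imwrite(f'pics/{n}8.png',cv2.resize(im,None,fx=4.2,fy=4.2,interpolation=2))
E
```

```text
t 7.5333 box [82.2  0.2 51. ] F [-0.83 -0.38  0.62] w -0.0
shift [-0.0062  0.0008 -0.0002] turn [0.0019 0.0006 0.0023] j [-22.2  14.2 -28.2  47.4   0.1  51.9]
```

View pics/side8.png

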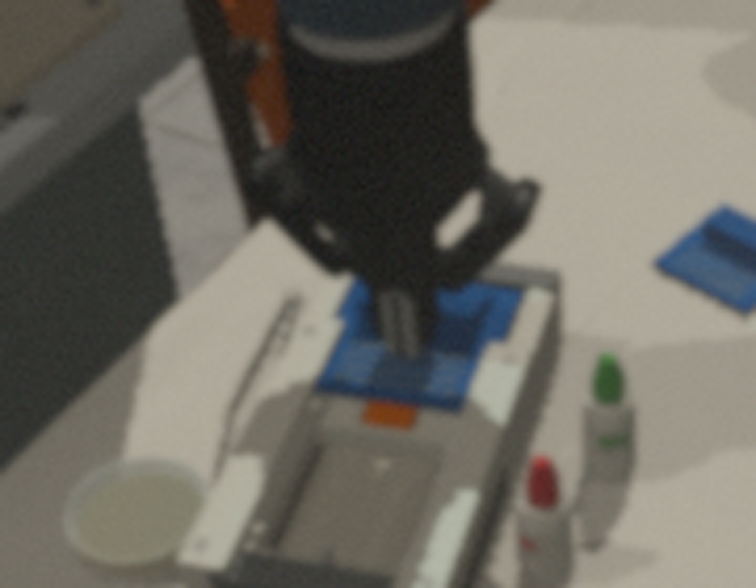

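No contact with the stop yet, as the force is still under 1 N. I keep going gently.

Emit:
send_rows:
  commands:
    - [[0.01,0,0],[0,0,0],0]
    - [[0.015,0,0],[0,0,0],0]
    - [[0.02,0,0],[0,0,0],0]
    - [[0.025,0,0],[0,0,0],0]
    - [[0.025,0,0],[0,0,0],0]
    - [[0.025,0,0],[0,0,0],0]

```text
time_s: 8.08
position: [0.4559, -0.0951, 0.0512]
tool_rot: [[-0.271, 0.962, 0.004], [0.962, 0.271, -0.009], [-0.01, 0.002, -1.0]]
wrist_force: [2.1, -22.6, -7.4]
gripper_width: -0.0
```

```bash
python3 -c "
from h import *
plan(90,0,51)"
```

```text
t 8.0833 box [82.7  0.2 51.2] F [-22.33   4.06  -7.38] w -0.0
shift [0.0365 0.001  0.0007] turn [0.0011 0.0064 0.0005] j [-21.9  14.  -28.4  47.1  -0.4  52.4]
```

The push is stalled at 22 N with no motion, so the cover is on the stop. I back off, lift, and clear the view.

Emit:
send_rows:
  commands:
    - [[-0.02,0,0],[0,0,0],0]
    - [[-0.05,0,0],[0,0,0],0]
    - [[-0.06,0,0],[0,0,0],0]
    - [[-0.06,0,-0.1],[0,0,0],0]
    - [[-0.06,0,-0.25],[0,0,0],0]
    - [[-0.06,0,-0.4],[0,0,0],0]
    - [[-0.06,0,-0.55],[0,0,0],0]
    - [[0.1,0,-0.7],[0,0,0],0]
    - [[0.25,0,-0.7],[0,0,0],0]
    - [[0.4,0,-0.7],[0,0,0],0]

```text
time_s: 8.92
position: [0.4327, -0.0132, 0.1926]
tool_rot: [[-0.273, 0.962, 0.006], [0.962, 0.273, -0.001], [-0.002, 0.006, -1.0]]
wrist_force: [0.5, -0.1, -1.1]
gripper_width: -0.0
```

Emit:
send_rows:
  commands:
    - [[0.18,0,0],[0,0,0],0]
    - [[0.36,0,0],[0,0,0],0]
    - [[0.54,0,0],[0,0,0],0]
    - [[0.72,0,0],[0,0,0],0]
    - [[0.9,0,0],[0,0,0],0]
    - [[1.0,0,0],[0,0,0],0]
    - [[1.0,0,0],[0,0,0],0]
    - [[1.0,0,0],[0,0,0],0]
    - [[1.0,0,0],[0,0,0],0]
    - [[1.0,0,0],[0,0,0],0]

```text
time_s: 9.75
position: [0.3779, 0.1777, 0.1905]
tool_rot: [[-0.273, 0.962, 0.003], [0.962, 0.273, -0.001], [-0.002, 0.003, -1.0]]
wrist_force: [0.1, -0.9, -0.4]
gripper_width: 0.004
```

```bash
python3 - <<'E'
from h import *
plan(300,0,200)
t=[]
for n,(x,y) in(("top",(300,170)),("side",(170,170))):
    im=get_image(n)[:,:,::-1]
    if n=="top":
        h=cv2.cvtColor(im,cv2.COLOR_BGR2HSV).astype(int);m=((h[...,0]>100)&(h[...,0]<125)&(h[...,1]>140)&(h[...,2]>40)).astype(np.uint8);k=np.zeros_like(m);k[170:310,310:480]=m[170:310,310:480]
        c=max(cv2.findContours(k,0,1)[0],key=cv2.contourArea)[:,0].astype(float);P=(ray('top',c,.046)-O)@RB*1000
        print('blue x',P[:,0].min(),P[:,0].max(),'y',P[:,1].min(),P[:,1].max())
    t.append(cv2.resize(im[y:y+140,x:x+180],None,fx=3,fy=3,interpolation=2)[:, :])
cv2.imwrite('pics/end.png',cv2.resize(np.vstack(t),None,fx=.7,fy=.7))
E
```

```text
t 9.75 box [366.5   1.5 190.5] F [-0.87  0.13 -0.39] w 0.004
shift [-0.3325  0.0067 -0.0468] turn [0.0018 0.001  0.0015] j [ 13.7   2.8 -19.6  67.5  -0.1  87.9]
blue x 52.610955008021655 131.1092355590881 y -38.40734610616085 40.010473187592204
```

View pics/end.png

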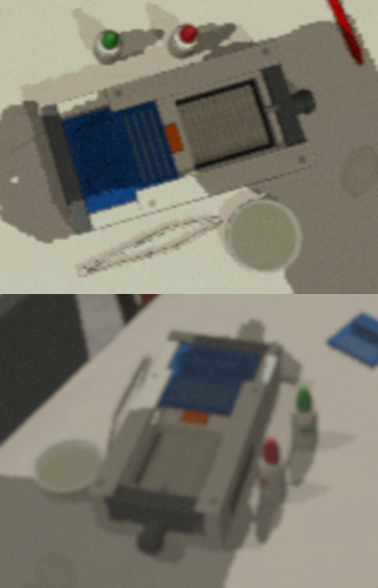

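The cover spans x = 52.6 to 131.1 mm in the box frame, so its centre is at about 92 mm against the stop, lying flat. The filter is uncovered, and the bottles, dish and forceps have not moved. Handing in.

```bash
python3 -c "
from bench import *
print(job_done())"
```

```text
the job is handed in; nothing more can be done
None
```

The filter box is open and the job is handed in, at about 10 s of the 35 s allowed; the hand-in gives no verdict.

- **Tab:** I pressed the orange tab down with the shut fingertips until it bottomed (about 19 N). The side view showed the cover popped forward by about 6 mm.
- **Cover:** I pushed it by the ledge until it stalled at about 22 N on the grey stop. Then I backed off, lifted clear and moved the arm away.

**Last checks:**
- The top view put the cover at x = 52.6 to 131.1 mm of the box, about 92 mm of travel.
- It looks flat in both views, and the filter is fully uncovered.
- The bottles, dish and forceps look unmoved in both views. I compared them by eye, not by measurement.
- The arm was clear of everything, and the wrist force was near zero.

No check failed. The only disagreement was that the arm stopped up to about 3 mm from some targets, so I worked from the measured positions.

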